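Shut the gate of the tube filler

TASK

Shut the powder gate on the tube filler: with the fingertips, push the red stud round until the slot of the brass locking disc is in line with the gate bar, then push the black plate to drive the bar through the slot until it is fully home. Leave the tubes, canisters and other loose things standing where they are.

Things in the scene. Friction and masses are not known exactly. Their poses are not given: they have to be found in the camera images.
- filler: bench tube filler, fixed: dark deck 150 x 345 mm on four legs, deck top 140 mm above the table. Origin on the table, below the locking disc's axis. y axis: along the gate bar in the closing direction, from push plate through disc to hopper; x axis: to the side away from the lever; z up. The deck runs from 195 mm before the disc's axis to 150 mm past it, 75 mm to each side
- hopper (a point): centre of the lid of the round steel hopper, 384 mm above the table (a knob rises 28 mm more), on the hopper's upright axis, 82 mm past the disc's axis. Hopper 104 to 110 mm across from 245 mm above the table upward, a cone below. A small grey vibrator hangs on its side away from the disc
- strap (a point): centre of the top of the dark steel strap (11 mm along the bar, 39 mm across) that bridges the bar's guide rails, 54 mm before the disc's axis, 19 mm above the deck. The rails, 39 mm over both and 14 mm high, run from 165 to 40 mm before the disc's axis
- lock_disc (a joint): angle (rad) of the brass locking disc, flat on the deck, 70 mm across, with a slot 25 mm wide right across. 0: slot in line with the bar, lever square to the bar on the filler's -x side. Positive: counter-clockwise from above, lever towards the push plate, bar blocked. Range -0.6 to 1.4, no stop at 0, stays as left (1.5 N at the stud). Within 0.15 of 0 the bar's tapered nose enters and draws it straight
- turn_stud (a point): the red upright stud at the end of the disc's dark lever: 16 mm across, 80 mm from the disc's axis, from the lever's top (26 mm above the deck) up to 60 mm above the deck. This point: on its axis, 43 mm above the deck, 183 mm above the table. It swings with the disc; the lever passes above the bar, rails and strap
- disc_top (a point): point on the disc's upright axis, at its top face, 20 mm above the deck (160 mm above the table). Its frame turns with the disc: y axis along the slot, lever towards -x
- gate_bar (a joint): how far (m) the steel gate bar is pushed in: 0 pulled fully back (gate open), 0.146 fully home at a hard stop (front of the push plate then 1 mm from the strap, bar through the disc and under the hopper). It slides straight along the filler's y, needs about 4 to 5 N, and stays where it is left
- push_plate (a point): centre, 34 mm above the deck (174 mm above the table), of the back face of the black upright push plate on the bar's tail: 46 mm wide, 8 mm thick, from 10 to 52 mm above the deck. Push on this face along the filler's y. It moves with the bar; it starts 203 to 215 mm before the disc's axis and ends 69 mm before it
- bar_nose (a point): tip of the bar's tapered nose, at its top face, 14 mm above the deck. Bar 20 mm wide, 10 mm thick, 165 mm long; the nose starts 3 to 15 mm short of the disc's rim and ends 96 mm past the disc's axis
- paper_tube: loose yellow paper tube 30 mm across, 102 mm high, standing on the filler's foot plate under the spout; origin at the centre of its underside. Bystander
- tamper: loose wooden tamper, 26 mm across, 66 mm high, standing on the deck beside the bar on the side away from the lever; origin at the centre of its underside. Bystander
- tube_cap: loose yellow tube cap, 32 mm across, 20 mm high, on the deck beside the bar on the side away from the lever; origin at the centre of its underside. Bystander
- canister_a: loose yellow and orange canister, 67 mm across, 92 mm high, on the table; origin at the centre of its underside. Bystander
- canister_b: a second canister like it. Bystander
- stick_pot: loose pot with a spray of thin sticks, 64 mm across, 190 mm high with the sticks, on the table; origin at the centre of its underside. Bystander
- incense_roll: loose brown incense roll lying on the table, 48 mm across, 150 mm long along its x; origin under its centre. Bystander

How it is judged:
By the outcome, as a careful person would: the job done as asked, in the order asked, and still so for the second after the job is handed in, with the robot touching nothing.
It also fails if it takes over 51 s, if anything falls off the work surface, if the arm or the gripper's body presses on something with over 40 N, if the wrist force passes 120 N, or if a joint passes its speed limit or range.

ROBOT

A 6-joint arm with a two-finger parallel gripper is mounted at the origin on the work surface. World frame = base frame: x ahead of the robot, y to its left, z up, the work surface at z = 0. Lengths are in mm, angles in degrees, forces in N, time in s.
With the tool pointing down it reaches from about 300 to 850 mm from the base axis. Payload 4.2 kg.
Tool frame: the origin (TCP) lies between the finger pads; the fingertips stand 25 mm ahead of it and the grasp point (between the pads) lies 6 mm ahead of it; x points along the fingers, y is the direction in which the jaws open and shut, and the axes are right-handed (so a half turn about x gives the same grasp; the last joint's range is limited). The gripper opens to 91 mm and grips with 3 to 60 N. Pads are 32 mm wide; open, the fingers measure 118 mm over their backs; the gripper's body (76 mm by 178 mm) begins 60 mm behind the grasp point.
Start: joints at [-70.703, 18.312, 89.639, -0, 72.044, -1.146], TCP at [200.839, -538.802, 213.876] pointing down, gripper open.
Joint ranges: [-177.97, 177.97], [-48.28, 115.42], [12.27, 149.76], [-77.06, 257.06], [2.81, 150.46], [-146.56, 146.56]. Speed limits (degrees/s): [147.25, 147.25, 180, 180, 180, 180].

INTERFACE

Orientations are given as [roll, pitch, yaw] about the fixed x, y, z axes, in that order (R = Rz(yaw) Ry(pitch) Rx(roll)).
In Python, from workcell import env gives the robot as it stands.
- The arm moves only by the tool jog_arm, never from a script. Its argument "plan" is one flat list of numbers, 4 for each row, row after row: the shift along the tool's x, y, z in cm, then the turn about the tool's x in units of 6 degrees (1.0 is 6 degrees). In form: [tx, ty, tz, turn, tx, ty, tz, turn, ...]. A call has 1 to 12 rows; each row shifts and turns the commanded pose from where the row before left it, along the tool's axes as they then stand; what a row does not reach is not made up. A row lasts 1/12 s, in which the tool goes at most 41.7 mm and 7.16 degrees, less where a joint would pass 70% of its speed; a pose out of reach is approached as far as the arm can. A call with a gripper value outside its range is refused whole. "claw" is the finger opening in cm, from 0 to 9.12, set as the call begins (left out, the last holds). The fingers move at their own pace and stop on an object; "newtons" is the grip in N (left out, the last holds). Time passes only in rows, so rows that do not move let the fingers close. It gives the time, the measured TCP pose, the force and the opening at its end, in the units of the state.
- env.state(): the state, without advancing time (a new reading comes with each control period).
- env.grab_frame(name): name is "side" or "top"; returns the picture (400x640x3 uint8, red, green, blue); there is no depth.
- env.calibration(name): a dict with "vertical_fov" (degrees; the focal length in pixels is half the picture's height over the tangent of half this angle, whatever the lens; pixels are square), "cx", "cy" (the principal point, pixels), "origin" and "orientation" of the camera in the world. Camera axes: x right, y down, z forward; pixel columns grow to the right and rows downward; lengths in mm; the calibration is good to about 2 mm. A picture is of the moment at which its call begins. calibration takes no time and is no camera call.
- env.job_done(): hands the job in, once; it reports no verdict.
The state is a dict: "time_s": time; "qpos": joint angles; "qvel": joint speeds; "effort": joint torques, N m; "ee_pos": TCP position; "ee_rot": TCP orientation; "force": force on the tool from outside, world axes, zero at the start; "torque": the same for the moment, N m; "gripper_width": finger opening in mm.
Only numpy, scipy, OpenCV 4.12 (cv2) and the standard library are available. Lean on these libraries where they do the work, as an engineer would, in place of code of your own. Each camera call takes 0.05 s, during which the arm holds its last target.

## Working session

There is one attempt and no reset: what is moved stays moved. The work goes in short steps, Python scripts to look and compute and a tool call to move; the robot and the scene stay as the last step left them, time stands still between calls to the robot, and variables do not carry over. Pictures are saved under pics/ and viewed, and the job is handed in when it is done.

Besides the shell and the picture viewer there is one more tool, called after ">>>" by a JSON object that holds its "fn" and its "kwargs", one argument or row to a line. jog_arm: Moves the arm, as the interface text tells. Its arguments: {"type":"object","properties":{"plan":{"type":"array"},"claw":{"type":"number"},"newtons":{"type":"number"}},"required":["plan"]}

```bash
ls; mkdir -p pics; python3 - <<'E'
from workcell import env
import cv2
for n in("side","top"):
    im=env.grab_frame(n); cv2.imwrite(f"pics/{n}0.png",im[:,:,::-1]); print(env.calibration(n))
print(env.state())
E
```

```text
pics
{'vertical_fov': 43.468244741554614, 'cx': 317.07276997895315, 'cy': 210.6653143068876, 'origin': array([-142.18575547,  589.20775636,  919.52948826]), 'orientation': array([-125.79958321,    0.2140592 , -135.21461242])}
{'vertical_fov': 47.99097861194025, 'cx': 322.74526844158567, 'cy': 194.56911546334217, 'origin': array([ 301.88991415, -129.04588083, 1544.15294312]), 'orientation': array([-170.03845358,    0.85907072,  -89.84660901])}
{'time_s': 0.1, 'qpos': array([-7.07015944e+01,  1.83471407e+01,  8.96976919e+01,  1.45413976e-03,
        7.20426147e+01, -1.14562937e+00]), 'qvel': array([-0.09632002, -0.09358721, -0.09197271, -0.06839244,  0.05242946,
       -0.05886406]), 'effort': array([ 1.88589111e-03, -4.13328552e+01, -2.32507753e+01,  7.30143045e-02,
        4.22574312e-02, -5.47227808e-05]), 'ee_pos': array([ 200.71174143, -538.37235402,  213.12441888]), 'ee_rot': array([-92.05144919,  89.91254171, 108.39213642]), 'force': array([-0.67723014,  0.16010965, -0.75975216]), 'torque': array([0.00256731, 0.03073605, 0.04585952]), 'gripper_width': 91.49425047361862}
```

View pics/side0.png

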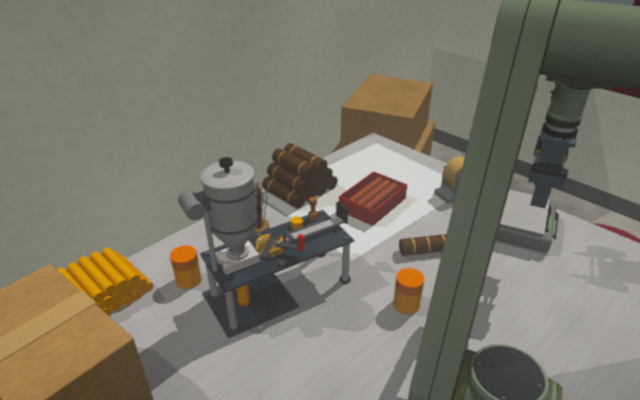

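View pics/top0.png

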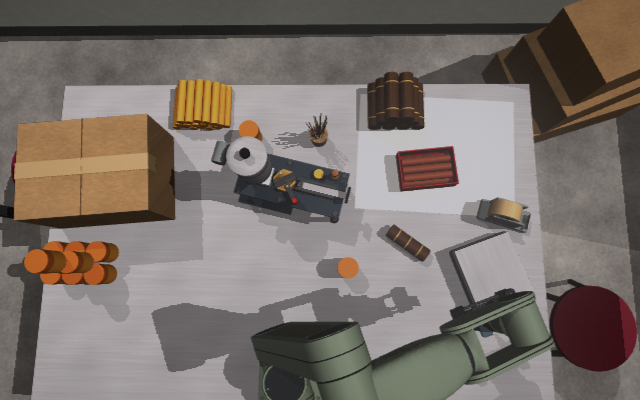

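The side view shows the filler (hopper ~(230,200), red stud ~(300,242), push plate ~(342,212)). The top view shows the disc at ~(286,180), stud ~(294,201) and push plate ~(347,195). I'll zoom in next.

```bash
cat > h.py <<'E'
import numpy as np, cv2
from scipy.spatial.transform import Rotation as R
from workcell import env
def cam(n):
    c=env.calibration(n); f=200/np.tan(np.radians(c['vertical_fov']/2))
    return f,c['cx'],c['cy'],np.array(c['origin']),R.from_euler('xyz',c['orientation'],degrees=True).as_matrix()
def ray(n,u,v):
    f,cx,cy,o,M=cam(n); d=M@np.array([(u-cx)/f,(v-cy)/f,1]); return o,d/np.linalg.norm(d)
def onz(n,u,v,z):
    o,d=ray(n,u,v); return o+d*(z-o[2])/d[2]
def proj(n,p):
    f,cx,cy,o,M=cam(n); q=M.T@(np.array(p)-o); return np.array([f*q[0]/q[2]+cx,f*q[1]/q[2]+cy])
def tri(a,b):
    o1,d1=ray('side',*a); o2,d2=ray('top',*b)
    t=np.linalg.lstsq(np.c_[d1,-d2],o2-o1,rcond=None)[0]
    p,q=o1+d1*t[0],o2+d2*t[1]; return (p+q)/2,np.linalg.norm(p-q)
E
python3 - <<'E'
import cv2
a=cv2.imread('pics/top0.png')[130:230,205:365]; cv2.imwrite('pics/top0z.png',cv2.resize(a,None,fx=5,fy=5,interpolation=cv2.INTER_CUBIC))
a=cv2.imread('pics/side0.png')[190:290,200:360]; cv2.imwrite('pics/side0z.png',cv2.resize(a,None,fx=5,fy=5,interpolation=cv2.INTER_CUBIC))
E
```

```text
(no output)
```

View pics/top0z.png

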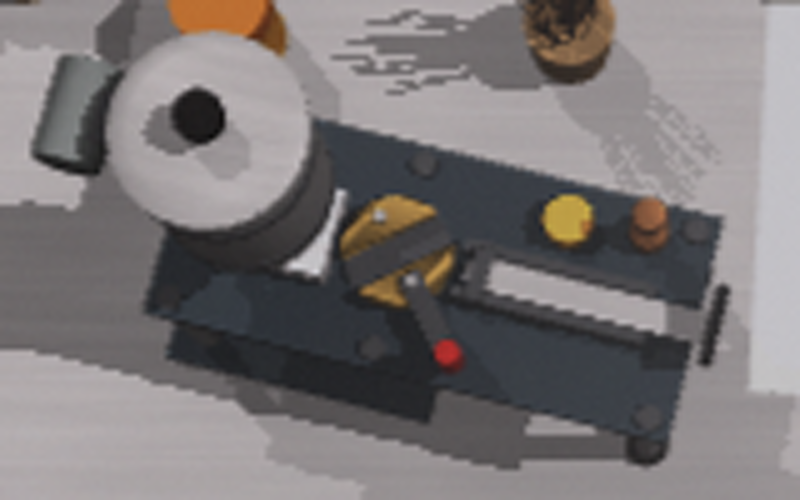

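View pics/side0z.png

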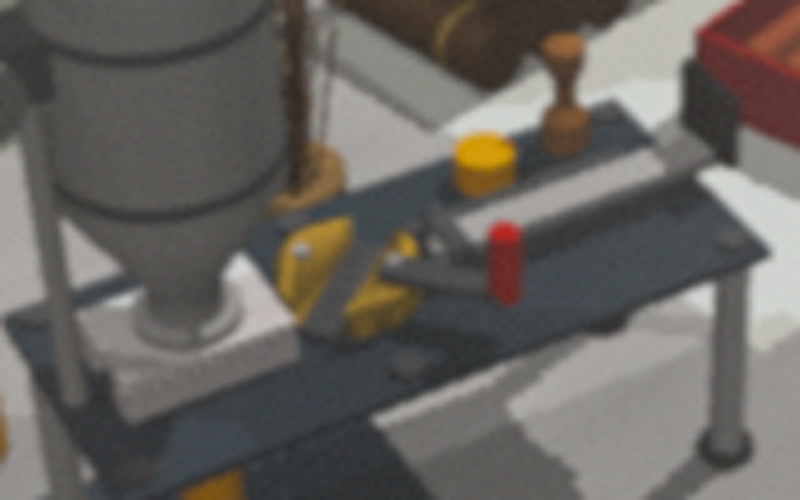

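```bash
python3 - <<'E'
from h import *
S=cv2.imread('pics/side0.png');T=cv2.imread('pics/top0.png')
def red(im,x0,y0,x1,y1):
    h=cv2.cvtColor(im,cv2.COLOR_BGR2HSV); m=((h[...,0]<6)|(h[...,0]>172))&(h[...,1]>150)&(h[...,2]>70)
    w=np.zeros_like(m); w[y0:y1,x0:x1]=1; m=(m&w); ys,xs=np.nonzero(m); return xs,ys
xs,ys=red(T,280,190,310,215); print('T red',xs.mean(),ys.mean(),len(xs),xs.min(),xs.max(),ys.min(),ys.max())
t=(xs.mean(),ys.mean())
xs,ys=red(S,290,225,312,255); print('S red',xs.mean(),ys.mean(),xs.min(),xs.max(),ys.min(),ys.max())
s=(xs.mean(),ys.mean()); print(tri(s,t)); print(onz('top',*t,197)[:2], onz('side',*s,183)[:2])
z=lambda u,v:(205+(u+.5)/5-.5,130+(v+.5)/5-.5)
for nm,u,v,h in [('deckTL',315,122,140),('deckTR',722,218,140),('deckBR',682,440,140),('deckBL',148,312,140),('plate a',725,288,192),('plate b',707,362,192),('hop lid',208,131,384),('knob',198,116,412),('disc',400,250,160)]:
    print(nm,onz('top',*z(u,v),h)[:2].round(1))
zs=lambda u,v:(200+(u+.5)/5-.5,190+(v+.5)/5-.5)
for nm,u,v,h in [('deckR',768,252,140),('deckfar',614,101,140),('deckL',5,320,140),('plate tl',685,62,192),('plate tr',738,100,192)]:
    print('side',nm,onz('side',*zs(u,v),h)[:2].round(1))
# brass
h=cv2.cvtColor(T,cv2.COLOR_BGR2HSV); m=((h[...,0]>14)&(h[...,0]<30)&(h[...,1]>110)); w=np.zeros_like(m);w[160:200,268:302]=1
p=np.argwhere(m&w)[:,::-1].astype(np.float32); hl=cv2.convexHull(p); print('brass',len(p),cv2.minEnclosingCircle(hl),cv2.fitEllipse(hl))
(c,r)=cv2.minEnclosingCircle(hl); print(onz('top',*c,160)); 
E
```

```text
T red 294.17391304347825 200.2173913043478 23 292 296 198 203
S red 300.578125 241.578125 298 303 235 249
(array([522.63895013, -20.85524305, 181.56731253]), np.float64(2.2666851015191676))
[521.02701689 -21.36945643] [520.30655223 -20.21021815]
deckTL [681.5  71.2]
deckTR [ 617.9 -191.1]
deckBR [ 475.  -164.9]
deckBL [556.8 174.8]
plate a [ 562.3 -190.3]
plate b [ 516.4 -179. ]
hop lid [610.7  93.5]
knob [611.3  93.6]
disc [592.8  12.7]
side deckR [ 471.2 -150.6]
side deckfar [ 614.  -188.6]
side deckL [695.9 142. ]
side plate tl [ 561.5 -186.3]
side plate tr [ 520.1 -180.5]
brass 182 ((283.9505920410156, 179.71739196777344), 11.282815933227539) ((283.9400634765625, 179.8657684326172), (21.49407196044922, 22.10114097595215), 115.2936782836914)
[592.46926066  14.72818832 160.        ]
```

```bash
cat >> h.py <<'E'
A=np.radians(14.2); UY=np.array([np.sin(A),np.cos(A),0]); UX=np.array([np.cos(A),-np.sin(A),0]); D=np.array([591,13.7,0])
def F(p): p=np.array(p)-D; return np.array([p@UX,p@UY,p[2]])
def W(x,y,z): return D+UX*x+UY*y+np.array([0,0,z])
def st():
    s=env.state(); M=R.from_euler('xyz',s['ee_rot'],degrees=True).as_matrix()
    print('t',round(s['time_s'],2),'F',F(s['ee_pos']).round(1),'W',s['ee_pos'].round(1),'force',s['force'].round(1),'w',round(s['gripper_width'],1))
    G=np.array([UX,UY,[0,0,1]]); print('tool axes in filler (cols x,y,z)\n',(G@M).round(3)); return s,M
def to(p):
    s,M=st(); print('tool shift cm',(M.T@(np.array(p)-s['ee_pos'])/10).round(2))
E
python3 - <<'E'
from h import *
s,M=st(); z=M[:,2]; 
print('q',s['qpos'].round(1)); 
for n,p in [('tz',M[:,2]),('ty',M[:,1])]:
    print(n, np.degrees(np.arctan2(p[1],p[0])))
print('UY dir',np.degrees(np.arctan2(UY[1],UY[0])))
print(W(-62,-105,0)); to(W(-62,-105,240))
E
```

```text
t 0.1 F [-242.9 -630.9  213.1] W [ 200.7 -538.4  213.1] force [-0.7  0.2 -0.8] w 91.5
tool axes in filler (cols x,y,z)
 [[-0.001  0.568 -0.823]
 [ 0.001 -0.823 -0.568]
 [-1.    -0.002 -0.   ]]
q [-70.7  18.3  89.7   0.   72.   -1.1]
tz -159.55641677596486
ty -69.55641200016176
UY dir 75.80000000000001
[505.13711279 -72.88270381   0.        ]
t 0.1 F [-242.9 -630.9  213.1] W [ 200.7 -538.4  213.1] force [-0.7  0.2 -0.8] w 91.5
tool axes in filler (cols x,y,z)
 [[-0.001  0.568 -0.823]
 [ 0.001 -0.823 -0.568]
 [-1.    -0.002 -0.   ]]
tool shift cm [ -2.63 -32.99 -44.78]
```

>>> {"fn": "jog_arm", "kwargs": {
  "plan": [-0.25,0,0,-0.77,-0.25,0,0,-0.77,-0.25,0,0,-0.77,-0.25,0,0,-0.77,-0.25,0,0,-0.77,-0.25,0,0,-0.77,-0.25,0,0,-0.77,-0.25,0,0,-0.77,-0.25,0,0,-0.77,-0.25,0,0,-0.77,-0.25,0,0,-0.77,-0.25,0,0,-0.77],
  "claw": 0
}}

```text
time_s: 1.1
ee_pos: [200.7, -538.5, 243.4]
ee_rot: [-145.8, 89.9, 110.3]
force: [0.2, -0.6, 0.5]
gripper_width: 14.0
```

>>> {"fn": "jog_arm", "kwargs": {
  "plan": [0,0.7,-2.0,0,0,0.7,-2.0,0,0,0.7,-2.0,0,0,0.7,-2.0,0,0,0.7,-2.0,0,0,0.7,-2.0,0,0,0.7,-2.0,0,0,0.7,-2.0,0,0,0.7,-2.0,0,0,0.7,-2.0,0,0,0.7,-2.0,0,0,0.7,-2.0,0]
}}

```text
time_s: 2.1
ee_pos: [341.1, -325.4, 243.5]
ee_rot: [-124.1, 90.0, 131.8]
force: [0.7, 0.1, 0.1]
gripper_width: 0.3
```

```bash
python3 -c "
from h import *
to(W(-62,-105,240))"
```

```text
t 2.1 F [-159.1 -390.   243.5] W [ 341.1 -325.4  243.5] force [0.7 0.1 0.1] w 0.3
tool axes in filler (cols x,y,z)
 [[-0.001  1.     0.001]
 [ 0.     0.001 -1.   ]
 [-1.    -0.001 -0.   ]]
tool shift cm [  0.36   9.75 -28.49]
```

>>> {"fn": "jog_arm", "kwargs": {
  "plan": [0,0.8,-2.4,0,0,0.8,-2.4,0,0,0.8,-2.4,0,0,0.8,-2.4,0,0,0.8,-2.4,0,0,0.8,-2.4,0,0,0.8,-2.4,0,0,0.8,-2.4,0,0,0.8,-2.4,0,0,0.8,-2.4,0,0,0.8,-2.4,0,0,0.8,-2.0,0]
}}

```text
time_s: 3.1
ee_pos: [503.5, -72.9, 243.5]
ee_rot: [-101.1, 90.0, 154.9]
force: [0.6, 0.7, -0.3]
gripper_width: 0.1
```

```bash
python3 - <<'E'
from h import *
to(W(-62,-105,195))
for n,b in (("side",(200,360,160,280)),("top",(205,365,130,250))):
    im=env.grab_frame(n)[:,:,::-1]; cv2.imwrite(f"pics/{n}1.png",im)
    a=im[b[2]:b[3],b[0]:b[1]]; cv2.imwrite(f'pics/{n}1z.png',cv2.resize(a,None,fx=4,fy=4,interpolation=cv2.INTER_CUBIC))
E
```

```text
t 3.1 F [ -63.5 -105.4  243.5] W [503.5 -72.9 243.5] force [ 0.6  0.7 -0.3] w 0.1
tool axes in filler (cols x,y,z)
 [[-0.001  1.     0.002]
 [ 0.     0.002 -1.   ]
 [-1.    -0.001 -0.   ]]
tool shift cm [ 4.85  0.16 -0.04]
```

View pics/side1z.png

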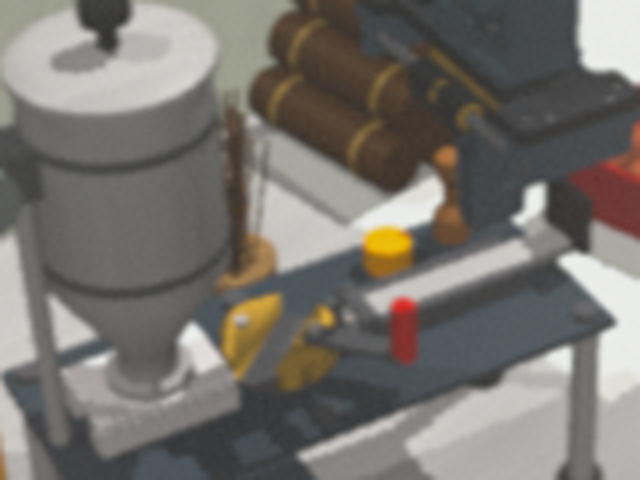

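View pics/top1z.png

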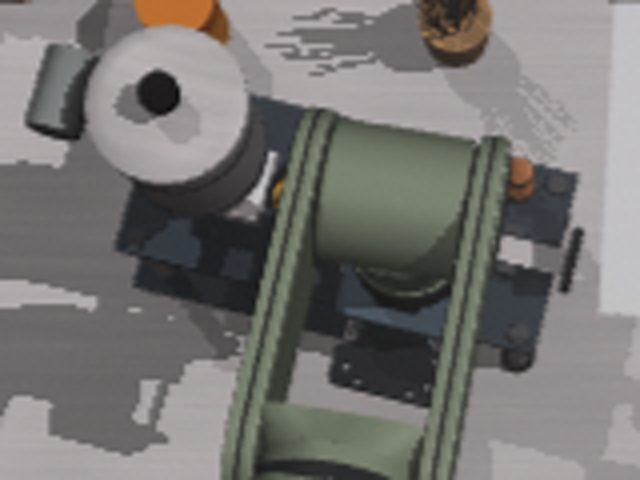

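```bash
python3 - <<'E'
from h import *
for z in (188,300,350,400,450,500,550,600): print(z,proj('side',(200.8,-538.8,z)).round(0))
im=cv2.imread('pics/side0.png')[0:240,480:640]; cv2.imwrite('pics/wr.png',cv2.resize(im,None,fx=2.5,fy=2.5))
E
```

```text
188 [536. 204.]
300 [547. 165.]
350 [553. 147.]
400 [559. 128.]
450 [565. 107.]
500 [572.  86.]
550 [579.  63.]
600 [586.  39.]
```

View pics/wr.png

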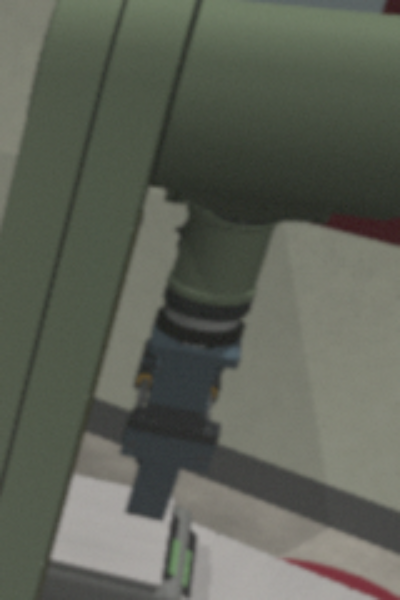

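View pics/side1.png

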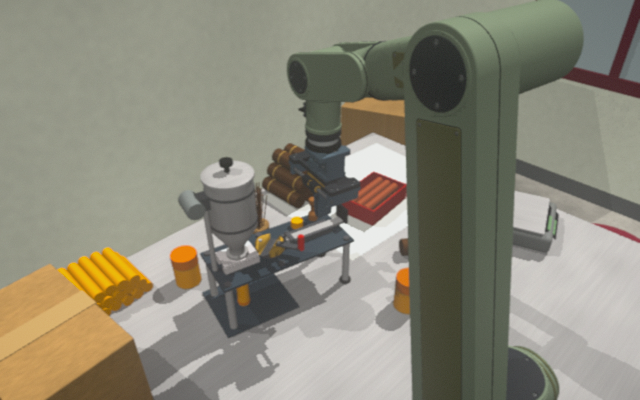

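The wrist's bulky part sits at about 480 mm, above the hopper knob. The body is 76 mm along the bar, so it clears the hopper. I'll descend and approach the stud.

>>> {"fn": "jog_arm", "kwargs": {
  "plan": [0.74,0,0,0,0.74,0,0,0,0.74,0,0,0,0.74,0,0,0,0.74,0,0,0,0.74,0,0,0,0,0,-0.45,0,0,0,-0.45,0,0,0,-0.45,0,0,0,-0.45,0,0,0,-0.45,0,0,0,-0.45,0]
}}

```text
time_s: 4.2
ee_pos: [510.1, -47.7, 199.8]
ee_rot: [91.0, 90.0, -13.1]
force: [-0.1, 0.5, 0.3]
gripper_width: 0.6
```

>>> {"fn": "jog_arm", "kwargs": {
  "plan": [0,-0.1,-0.3,0,0,-0.2,-0.3,0,0,-0.2,-0.3,0,0,-0.2,-0.3,0,0,-0.2,-0.3,0,0,-0.2,-0.3,0,0,-0.2,-0.3,0,0,-0.1,-0.3,0,0,0,-0.3,0,0,0,-0.3,0,0,0,0,0,0,0,0,0]
}}

```text
time_s: 5.2
ee_pos: [502.3, -15.4, 199.8]
ee_rot: [-80.7, 89.8, 175.2]
force: [-5.2, -1.2, 6.7]
gripper_width: 0.5
```

```bash
python3 - <<'E'
from h import *
st()
for n,b in (("side",(200,360,160,280)),):
    im=env.grab_frame(n)[:,:,::-1]; cv2.imwrite(f"pics/{n}2.png",im)
    a=im[b[2]:b[3],b[0]:b[1]]; cv2.imwrite(f'pics/{n}2z.png',cv2.resize(a,None,fx=4,fy=4,interpolation=cv2.INTER_CUBIC))
E
```

```text
t 5.2 F [-78.8 -50.  199.8] W [502.3 -15.4 199.8] force [-5.2 -1.2  6.7] w 0.5
tool axes in filler (cols x,y,z)
 [[-0.003  1.     0.002]
 [-0.     0.002 -1.   ]
 [-1.    -0.003  0.   ]]
```

View pics/side2z.png

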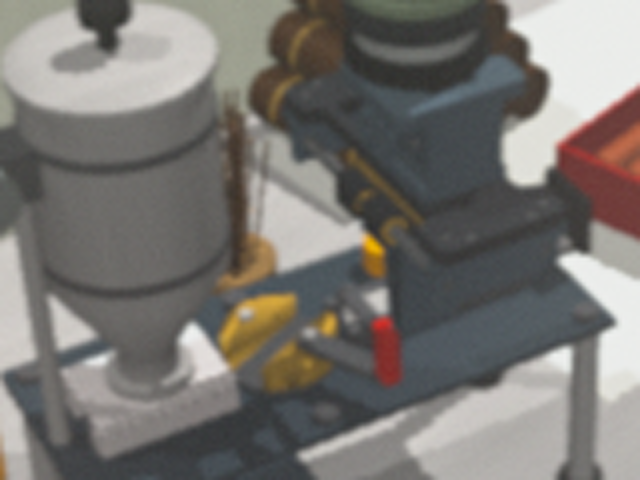

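>>> {"fn": "jog_arm", "kwargs": {
  "plan": [0,0,0,0,0,0,0,0]
}}

```text
time_s: 5.42
ee_pos: [502.2, -15.4, 199.8]
ee_rot: [-85.2, 89.8, 170.7]
force: [-5.0, -1.7, 6.9]
gripper_width: 0.3
```

```bash
python3 - <<'E'
from h import *
s,_=st(); print(s['torque'])
S=cv2.imread('pics/side2.png'); h=cv2.cvtColor(S,cv2.COLOR_BGR2HSV); m=((h[...,0]<6)|(h[...,0]>172))&(h[...,1]>150)&(h[...,2]>70)
m[:225]=0;m[265:]=0;m[:,:285]=0;m[:,312:]=0
ys,xs=np.nonzero(m); p=onz('side',xs.mean(),ys.mean(),183); print(xs.mean(),ys.mean(),F(p))
E
```

```text
t 5.42 F [-78.9 -50.  199.8] W [502.2 -15.4 199.8] force [-5.  -1.7  6.9] w 0.3
tool axes in filler (cols x,y,z)
 [[-0.003  1.     0.002]
 [-0.     0.002 -1.   ]
 [-1.    -0.003  0.   ]]
[-0.13224843  0.74120873  0.06115466]
296.1384615384615 246.76923076923077 [-71.20527187 -32.3624531  183.        ]
```

>>> {"fn": "jog_arm", "kwargs": {
  "plan": [0,0,0.5,0,0,0,0.5,0,0,0,0.5,0,0,0,0,0,0,0,0,0]
}}

```text
time_s: 5.83
ee_pos: [499.5, -30.6, 198.9]
ee_rot: [-78.6, 89.9, 177.3]
force: [0.7, 0.1, -0.5]
gripper_width: 0.7
```

```bash
python3 - <<'E'
from h import *
s,_=st(); print(s['torque'])
for n,b in (("side",(200,360,160,280)),):
    im=env.grab_frame(n)[:,:,::-1]; cv2.imwrite(f"pics/{n}3.png",im)
    a=im[b[2]:b[3],b[0]:b[1]]; cv2.imwrite(f'pics/{n}3z.png',cv2.resize(a,None,fx=5,fy=5,interpolation=cv2.INTER_CUBIC))
for n in ['top']:
    im=env.grab_frame(n)[:,:,::-1]; cv2.imwrite(f"pics/{n}3.png",cv2.resize(im[100:300,180:420],None,fx=3.3,fy=3))
E
```

```text
t 5.83 F [-77.9 -65.4 198.9] W [499.5 -30.6 198.9] force [ 0.7  0.1 -0.5] w 0.7
tool axes in filler (cols x,y,z)
 [[-0.001  1.     0.001]
 [-0.     0.001 -1.   ]
 [-1.    -0.001  0.   ]]
[-0.01152793 -0.05430633  0.05046166]
```

View pics/side3z.png

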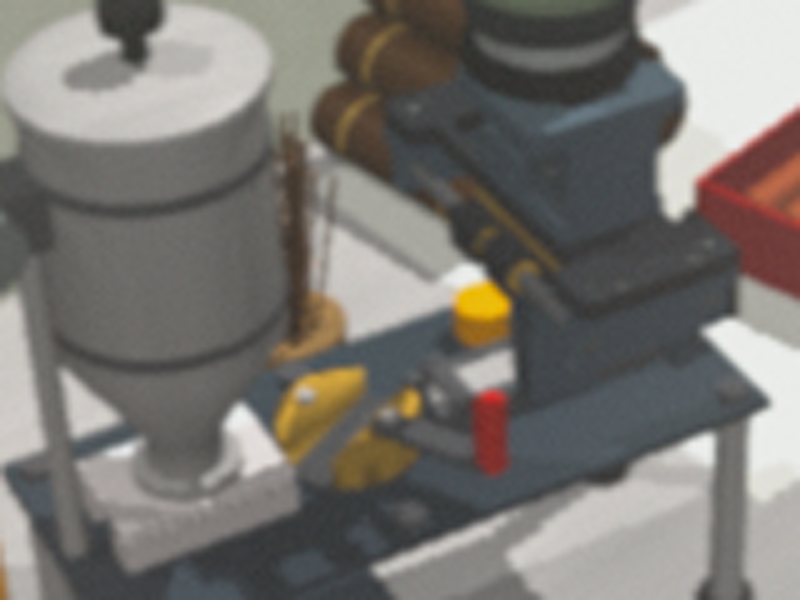

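View pics/top3.png

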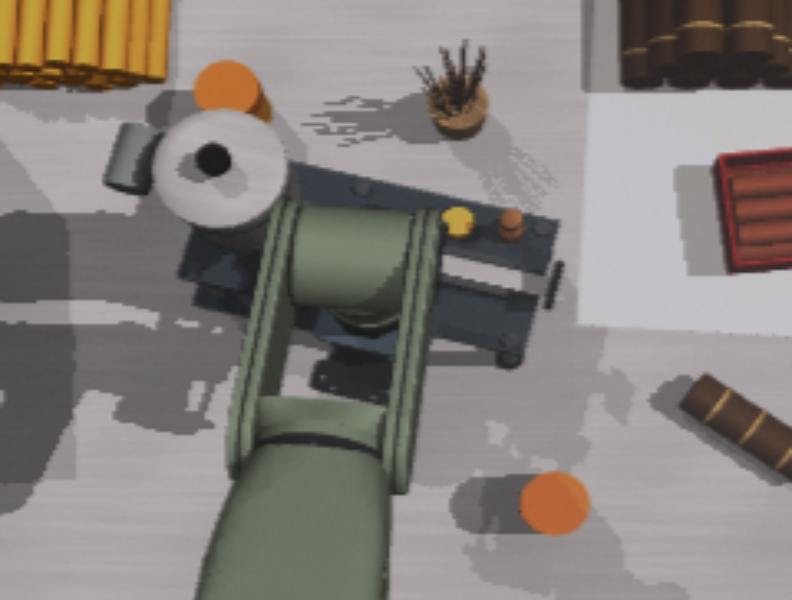

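>>> {"fn": "jog_arm", "kwargs": {
  "plan": [0,0.5,0,0,0,0,-0.4,0,0,0,-0.4,0,0,0,-0.4,0,0,-0.1,-0.4,0,0,-0.1,-0.4,0,0,-0.1,-0.4,0,0,-0.1,-0.4,0,0,0,-0.4,0,0,0,-0.3,0,0,0,-0.3,0,0,0,0,0]
}}

```text
time_s: 6.93
ee_pos: [509.3, 7.4, 200.0]
ee_rot: [-108.5, 89.9, 147.4]
force: [-3.9, -0.2, 6.3]
gripper_width: 0.4
```

```bash
cat > look.py <<'E'
from h import *
import sys
k=sys.argv[1]
s,_=st(); print(s['torque'])
im=env.grab_frame('side')[:,:,::-1]; cv2.imwrite(f"pics/side{k}.png",im)
a=im[160:280,200:360]; cv2.imwrite(f'pics/side{k}z.png',cv2.resize(a,None,fx=5,fy=5,interpolation=cv2.INTER_CUBIC))
h=cv2.cvtColor(im.copy(),cv2.COLOR_BGR2HSV); m=((h[...,0]<6)|(h[...,0]>172))&(h[...,1]>150)&(h[...,2]>70)
m[:225]=0;m[270:]=0;m[:,:265]=0;m[:,312:]=0
ys,xs=np.nonzero(m); p=F(onz('side',xs.mean(),ys.mean(),183)); print(len(xs),xs.mean(),ys.mean(),'stud',p,'r',np.hypot(*p[:2]),'ang',np.arctan2(-p[1],-p[0]))
E
python3 look.py 4
```

```text
t 6.93 F [-77.6 -26.2 200. ] W [509.3   7.4 200. ] force [-3.9 -0.2  6.3] w 0.4
tool axes in filler (cols x,y,z)
 [[-0.002  1.     0.002]
 [ 0.001  0.002 -1.   ]
 [-1.    -0.002 -0.001]]
[ 0.11436164  0.68522658 -0.02013661]
68 288.61764705882354 253.05882352941177 stud [-81.64579586  -7.22813872 183.        ] r 81.9651265535675 ang 0.08830023766721394
```

View pics/side4z.png

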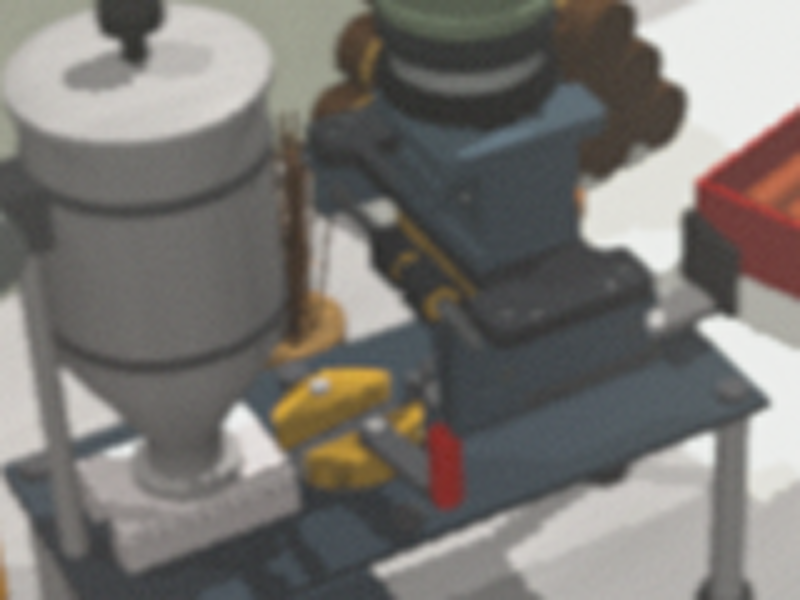

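>>> {"fn": "jog_arm", "kwargs": {
  "plan": [0,-0.1,-0.2,0,0,0,-0.2,0,0,0,-0.2,0,0,0,0,0,0,0,0,0]
}}

```text
time_s: 7.4
ee_pos: [510.2, 13.2, 200.0]
ee_rot: [-137.9, 89.9, 118.0]
force: [-2.8, 0.5, 5.5]
gripper_width: 0.5
```

>>> {"fn": "jog_arm", "kwargs": {
  "plan": [0,0,0.5,0,0,0,1.0,0,0,0,2.0,0,0,0,2.0,0,0,0,2.0,0,-0.5,0,2.0,0,-0.5,0,2.0,0,-1.0,0,2.0,0,-1.0,0,2.0,0,-1.0,0,2.0,0,-1.0,0,2.0,0,0,0,2.0,0]
}}

```text
time_s: 8.4
ee_pos: [458.7, -198.0, 251.0]
ee_rot: [77.3, 89.8, -26.8]
force: [1.0, 0.2, 0.3]
gripper_width: 0.5
```

```bash
python3 look.py 5; python3 - <<'E'
from h import *
im=env.grab_frame('top')[:,:,::-1]; cv2.imwrite("pics/top5.png",im); cv2.imwrite("pics/top5z.png",cv2.resize(im[130:230,205:365],None,fx=5,fy=5,interpolation=cv2.INTER_CUBIC))
E
```

```text
t 8.4 F [ -76.3 -237.6  251. ] W [ 458.7 -198.   251. ] force [1.  0.2 0.3] w 0.5
tool axes in filler (cols x,y,z)
 [[ 0.004  1.     0.001]
 [-0.001  0.001 -1.   ]
 [-1.     0.004  0.001]]
[-0.05628885 -0.11503396 -0.05946088]
81 292.0 249.79012345679013 stud [-75.64159116 -19.17326711 183.        ] r 78.03373940038828 ang 0.2482467514861415
```

View pics/side5z.png

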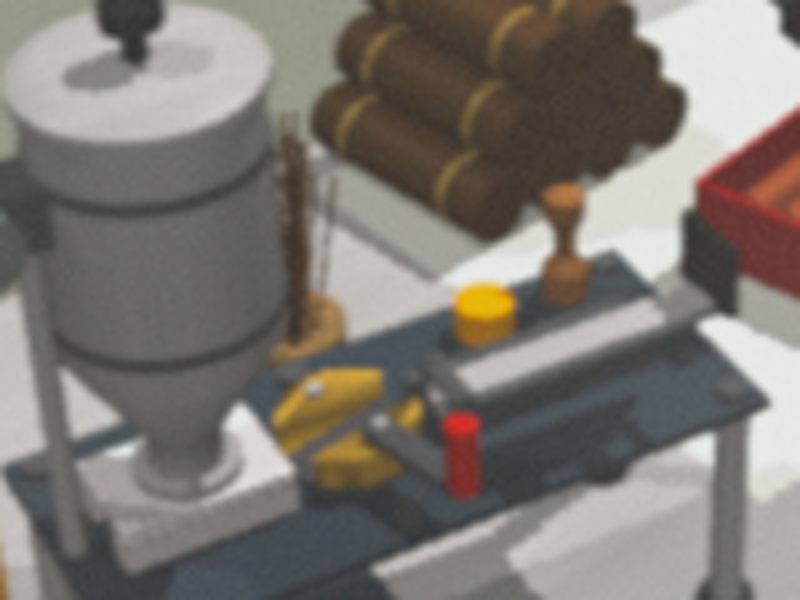

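View pics/top5z.png

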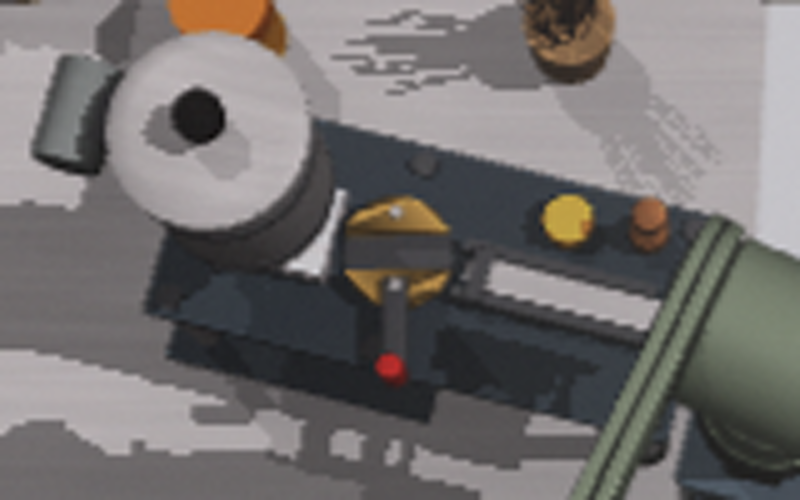

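```bash
python3 - <<'E'
from h import *
def red(im,b):
    h=cv2.cvtColor(im,cv2.COLOR_BGR2HSV); m=((h[...,0]<6)|(h[...,0]>172))&(h[...,1]>150)&(h[...,2]>70)
    w=np.zeros_like(m); w[b[1]:b[3],b[0]:b[2]]=1; return np.argwhere(m&w)[:,::-1]
for k in ['0','2','3','4','5']:
    p=red(cv2.imread(f'pics/side{k}.png'),(265,225,312,270)); print(k,len(p),p.min(0),p.max(0),F(onz('side',*p.mean(0),183)).round(1))
t=red(cv2.imread('pics/top5.png'),(270,185,310,215)); s=red(cv2.imread('pics/side5.png'),(265,225,312,270))
q,e=tri(s.mean(0),t.mean(0)); q=F(q); print('tri',q,e,'r',np.hypot(*q[:2]),'ang',np.arctan2(-q[1],-q[0]))
to(W(-77,-60,207))
E
```

```text
0 64 [298 235] [303 249] [-60.2 -50.2 183. ]
2 65 [293 240] [298 255] [-71.2 -32.4 183. ]
3 69 [295 238] [300 253] [-68. -38. 183.]
4 68 [286 246] [291 260] [-81.6  -7.2 183. ]
5 81 [289 243] [295 258] [-75.6 -19.2 183. ]
tri [-74.96096962 -18.62368987 182.95982563] 1.6472440326242752 r 77.23981350446083 ang 0.24351474703331816
t 8.5 F [ -77.1 -238.6  249.4] W [ 457.7 -198.7  249.4] force [-0.1  0.6  0.9] w 0.3
tool axes in filler (cols x,y,z)
 [[ 0.001  1.    -0.002]
 [-0.001 -0.002 -1.   ]
 [-1.     0.001  0.001]]
tool shift cm [  4.22  -0.03 -17.87]
```

The finger was rubbing the lever top (upward force) and dragged it back when I withdrew. The disc is now at about 0.24. I'll push again 10 mm higher, then lift before withdrawing.

>>> {"fn": "jog_arm", "kwargs": {
  "plan": [0.5,0,-1.7,0,0.5,0,-1.7,0,0.5,0,-1.7,0,0.5,0,-1.7,0,0.5,0,-1.7,0,0.5,0,-1.7,0,0.5,0,-1.7,0,0.4,0,-1.7,0,0,0,-1.7,0,0,0,-1.5,0,0,0,-1.0,0,0,0,0,0]
}}

```text
time_s: 9.5
ee_pos: [501.7, -21.7, 209.9]
ee_rot: [-130.1, 89.9, 125.9]
force: [0.3, -0.2, -0.6]
gripper_width: 0.6
```

>>> {"fn": "jog_arm", "kwargs": {
  "plan": [0,0,-0.4,0,0,0,-0.4,0,0,0,-0.4,0,0,0,-0.4,0,0,0,-0.4,0,0,0,-0.4,0,0,0,-0.4,0,0,0,-0.3,0,0,0,-0.2,0,0,0,0,0,0,0,0,0]
}}

```text
time_s: 10.42
ee_pos: [509.6, 8.5, 210.4]
ee_rot: [2.0, 90.0, -102.1]
force: [-0.3, -0.3, -0.1]
gripper_width: 0.4
```

```bash
python3 look.py 6
```

```text
t 10.42 F [-77.6 -25.  210.4] W [509.6   8.5 210.4] force [-0.3 -0.3 -0.1] w 0.4
tool axes in filler (cols x,y,z)
 [[ 0.     1.     0.002]
 [-0.     0.002 -1.   ]
 [-1.     0.     0.   ]]
[-0.03007348 -0.08702564 -0.01797139]
71 292.0281690140845 250.64788732394365 stud [-78.30141549 -17.79000626 183.        ] r 80.29692391750518 ang 0.22340652990897708
```

View pics/side6z.png

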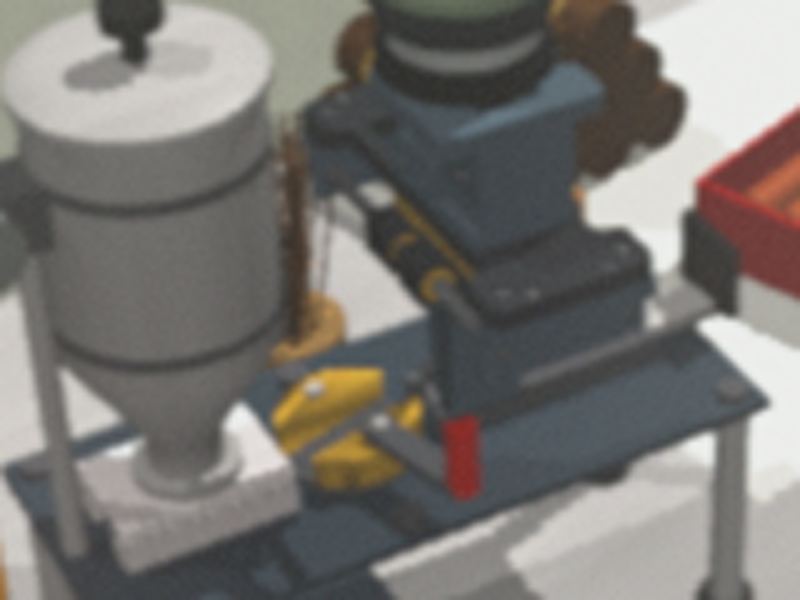

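```bash
python3 - <<'E'
from h import *
z=lambda p:((p-np.array([200,160]))*5).round(0)
T=np.array([-77.6,-25])
for h in (185,192,200):
  for dx,dy in ((-13.5,16),(13.5,16),(-13.5,-16),(13.5,-16)):
    print(h,dx,dy,z(proj('side',W(T[0]+dx,T[1]+dy,h))))
for h in(254,):
  for dx,dy in ((-89,38),(89,38),(-89,-38),(89,-38)): print('body',dx,dy,z(proj('side',W(T[0]+dx,T[1]+dy,h))))
print('stud top',z(proj('side',W(-77,-19,200))),'bot',z(proj('side',W(-77,-19,166))))
E
python3 -c "
import cv2
a=cv2.imread('pics/side6.png')[200:270,260:340]; cv2.imwrite('pics/s6zz.png',cv2.resize(a,None,fx=8,fy=8,interpolation=cv2.INTER_CUBIC))"
```

```text
185 -13.5 16 [456. 472.]
185 13.5 16 [428. 439.]
185 -13.5 -16 [519. 448.]
185 13.5 -16 [489. 416.]
192 -13.5 16 [456. 460.]
192 13.5 16 [427. 427.]
192 -13.5 -16 [518. 436.]
192 13.5 -16 [489. 404.]
200 -13.5 16 [455. 447.]
200 13.5 16 [427. 413.]
200 -13.5 -16 [518. 423.]
200 13.5 -16 [489. 390.]
body -89 38 [492. 466.]
body 89 38 [301. 247.]
body -89 -38 [651. 404.]
body 89 -38 [448. 198.]
stud top [460. 422.] bot [462. 479.]
```

View pics/s6zz.png

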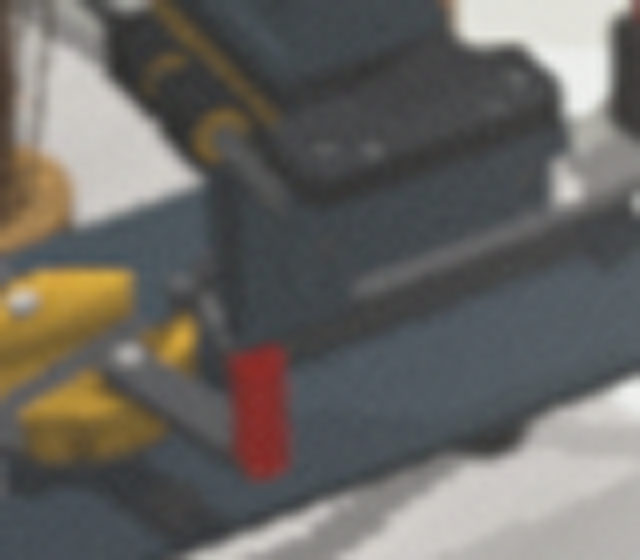

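The finger was actually above the stud. The closed tips end about at TCP height rather than 25 mm ahead, so before it only rubbed the stud's top. I'll back off, go down to TCP z≈188, and push properly.

>>> {"fn": "jog_arm", "kwargs": {
  "plan": [0,0,1.0,0,0,0,1.0,0,0,0,1.0,0,0,0,1.0,0,0.5,0,0,0,0.5,0,0,0,0.5,0,0,0,0.5,0,0,0,0.2,0,0,0,0,0,0,0]
}}

```text
time_s: 11.3
ee_pos: [499.5, -30.0, 187.6]
ee_rot: [-81.2, 89.9, 174.7]
force: [-0.1, -0.7, -0.3]
gripper_width: 0.4
```

>>> {"fn": "jog_arm", "kwargs": {
  "plan": [0,0,-0.4,0,0,0,-0.4,0,0,0,-0.4,0,0,0,-0.4,0,0,0,-0.4,0,0,0,-0.4,0,0,0,-0.4,0,0,0,-0.2,0,0,0,0,0,0,0,0,0]
}}

```text
time_s: 12.13
ee_pos: [507.4, -1.0, 188.5]
ee_rot: [135.1, 90.0, 31.0]
force: [0.1, -0.5, -0.4]
gripper_width: 0.6
```

```bash
python3 look.py 7
```

```text
t 12.13 F [-77.4 -34.8 188.5] W [507.4  -1.  188.5] force [ 0.1 -0.5 -0.4] w 0.6
tool axes in filler (cols x,y,z)
 [[ 0.     1.     0.002]
 [ 0.     0.002 -1.   ]
 [-1.     0.    -0.   ]]
[ 0.02477347 -0.0914183   0.00178616]
71 289.32394366197184 251.88732394366198 stud [-78.9130554  -10.51211216 183.        ] r 79.61014266053219 ang 0.13243164680889627
```

View pics/side7z.png

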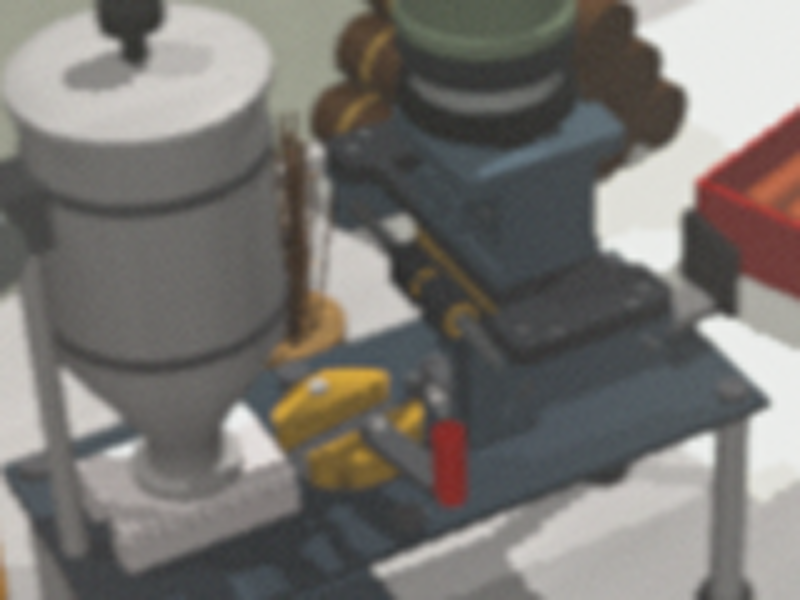

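The gap from stud to TCP is now 24 mm, as predicted. I need about 10.5 mm more, then I'll withdraw.

>>> {"fn": "jog_arm", "kwargs": {
  "plan": [0,0,-0.3,0,0,0,-0.3,0,0,0,-0.3,0,0,0,-0.15,0,0,0,0,0,0,0,0,0]
}}

```text
time_s: 12.68
ee_pos: [509.8, 9.2, 188.4]
ee_rot: [-167.9, 90.0, 88.0]
force: [-1.3, -0.6, -0.4]
gripper_width: 0.8
```

>>> {"fn": "jog_arm", "kwargs": {
  "plan": [0,0,0.5,0,0,0,1.0,0,0,0,2.0,0,0,0,2.0,0,0,0,2.0,0,-0.5,0,2.4,0,-0.5,0,2.4,0,-1.0,0,2.4,0,-1.0,0,2.4,0,-1.0,0,2.4,0,-1.0,0,2.4,0,0,0,2.4,0]
}}

```text
time_s: 13.68
ee_pos: [450.8, -229.2, 240.7]
ee_rot: [75.2, 89.7, -29.0]
force: [0.5, 0.7, 0.2]
gripper_width: 0.8
```

```bash
python3 look.py 8; python3 - <<'E'
from h import *
im=env.grab_frame('top')[:,:,::-1].copy(); cv2.imwrite("pics/top8.png",im); cv2.imwrite("pics/top8z.png",cv2.resize(im[130:230,205:365],None,fx=5,fy=5,interpolation=cv2.INTER_CUBIC))
h=cv2.cvtColor(im,cv2.COLOR_BGR2HSV); m=((h[...,0]<6)|(h[...,0]>172))&(h[...,1]>150)&(h[...,2]>70)
w=np.zeros_like(m); w[185:215,265:310]=1; t=np.argwhere(m&w)[:,::-1]; q=F(onz('top',*t.mean(0),197)); print(q,np.arctan2(-q[1],-q[0]))
to(W(0,-245,180))
E
```

```text
t 13.68 F [ -76.3 -269.9  240.7] W [ 450.8 -229.2  240.7] force [0.5 0.7 0.2] w 0.8
tool axes in filler (cols x,y,z)
 [[ 0.005  1.     0.001]
 [-0.001  0.001 -1.   ]
 [-1.     0.005  0.001]]
[-0.0513323  -0.15157943  0.00852009]
82 285.8292682926829 253.29268292682926 stud [-79.10250142  -1.49053195 183.        ] r 79.11654325432069 ang 0.01884081477900706
[-79.08298209  -2.86599769 197.        ] 0.03622453154513204
t 13.78 F [ -77.1 -271.2  239.1] W [ 449.8 -230.3  239.1] force [-0.2  0.5  0.1] w 0.4
tool axes in filler (cols x,y,z)
 [[ 0.002  1.    -0.003]
 [-0.002 -0.003 -1.   ]
 [-1.     0.002  0.002]]
tool shift cm [ 5.92  7.69 -2.65]
```

View pics/top8z.png

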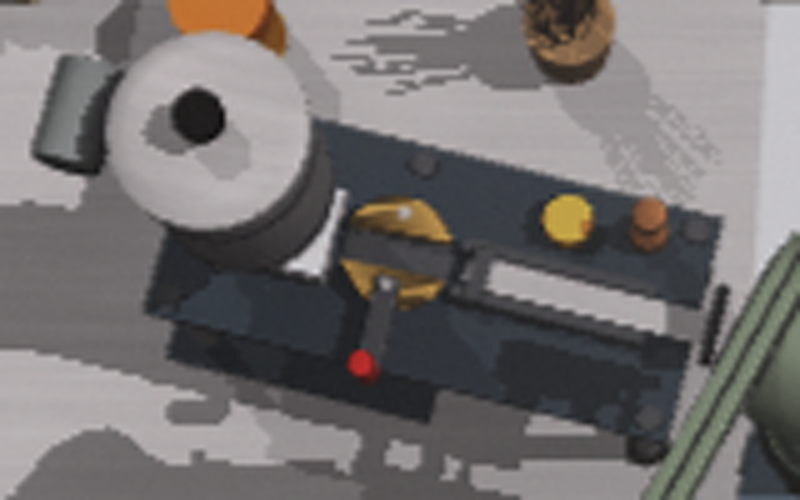

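View pics/side8z.png

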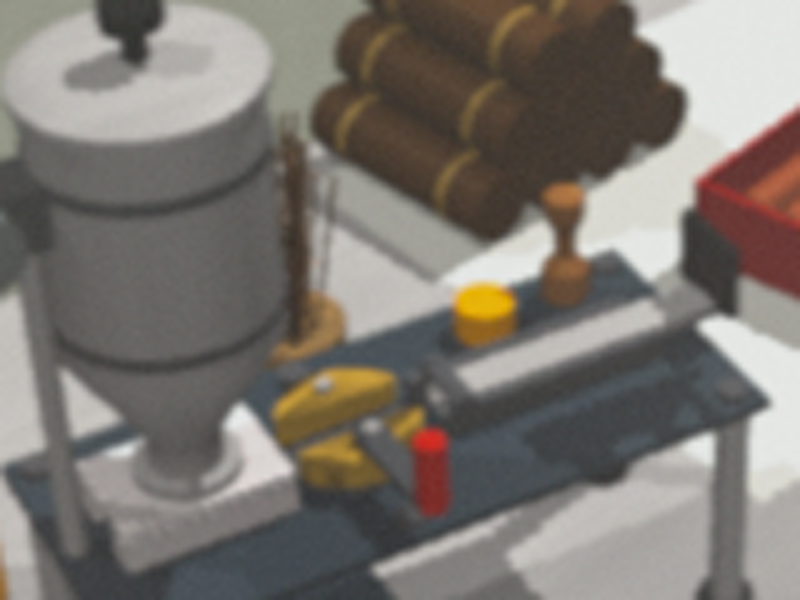

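The slot is in line, at 0.02–0.04 rad by both views. Next I'll move behind the push plate.

>>> {"fn": "jog_arm", "kwargs": {
  "plan": [0,1.3,0,0,0,1.3,0,0,0,1.3,0,0,0,1.3,0,0,0,1.3,0,0,0,1.2,0,0,1.2,0,0,0,1.2,0,0,0,1.2,0,0,0,1.2,0,0,0,1.2,0,0,0,0.3,0,0,0]
}}

```text
time_s: 14.78
ee_pos: [523.9, -244.8, 173.3]
ee_rot: [-105.7, 89.8, 150.1]
force: [0.5, 0.0, 0.5]
gripper_width: 0.0
```

>>> {"fn": "jog_arm", "kwargs": {
  "plan": [0,0,-0.5,0,0,0,-0.5,0,0,0,-0.5,0,0,0,-0.5,0,0,0,-0.5,0,0,0,-0.5,0,0,0,-0.5,0,0,0,-0.5,0,0,0,-0.5,0,0,0,-0.5,0,0,0,-0.5,0,0,0,0,0]
}}

```text
time_s: 15.78
ee_pos: [538.8, -191.6, 175.5]
ee_rot: [71.8, 90.0, -32.3]
force: [-0.3, -1.4, 1.5]
gripper_width: 0.3
```

```bash
python3 look.py 9
```

```text
t 15.78 F [  -0.3 -211.9  175.5] W [ 538.8 -191.6  175.5] force [-0.3 -1.4  1.5] w 0.3
tool axes in filler (cols x,y,z)
 [[ 0.     1.     0.002]
 [-0.     0.002 -1.   ]
 [-1.     0.     0.   ]]
[-0.23936797  0.0522696   0.0570253 ]
84 285.7261904761905 253.64285714285714 stud [-80.04390732  -0.72540764 183.        ] r 80.04719430275613 ang 0.009062373503585758
```

View pics/side9z.png

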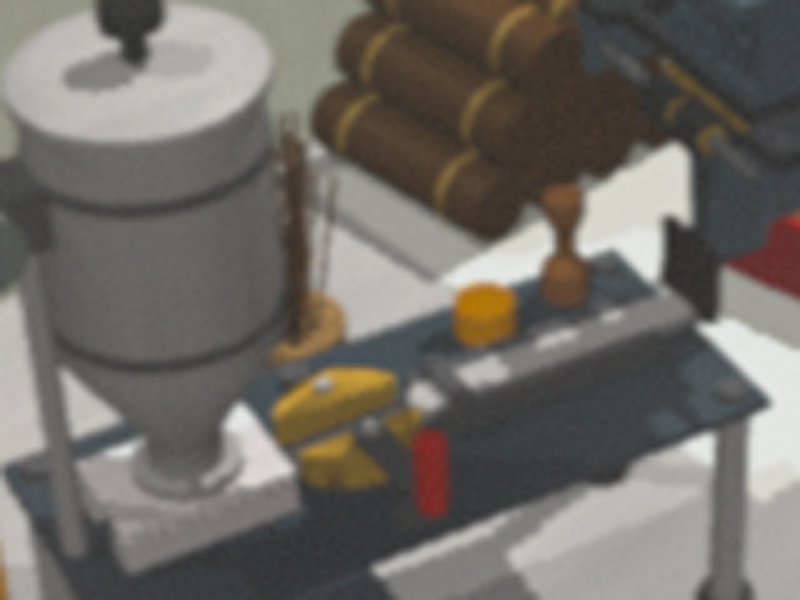

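Contact made: plate ~11 mm in, nose near the disc. I'll go on and check midway.

>>> {"fn": "jog_arm", "kwargs": {
  "plan": [0,0,-0.4,0,0,0,-0.4,0,0,0,-0.4,0,0,0,-0.4,0,0,0,-0.4,0,0,0,-0.4,0,0,0,-0.4,0,0,0,-0.4,0,0,0,-0.4,0,0,0,-0.4,0]
}}

```text
time_s: 16.67
ee_pos: [548.5, -153.0, 175.5]
ee_rot: [68.0, 90.0, -36.1]
force: [-0.5, -3.9, 2.6]
gripper_width: 0.2
```

```bash
python3 look.py 10
```

```text
t 16.67 F [  -0.3 -172.1  175.5] W [ 548.5 -153.   175.5] force [-0.5 -3.9  2.6] w 0.2
tool axes in filler (cols x,y,z)
 [[ 0.     1.     0.002]
 [-0.     0.002 -1.   ]
 [-1.     0.     0.   ]]
[-0.72024316  0.07290234 -0.02397607]
82 285.8170731707317 253.890243902439 stud [-80.89860428  -0.49961088 183.        ] r 80.9001470062356 ang 0.006175687867514025
```

View pics/side10z.png

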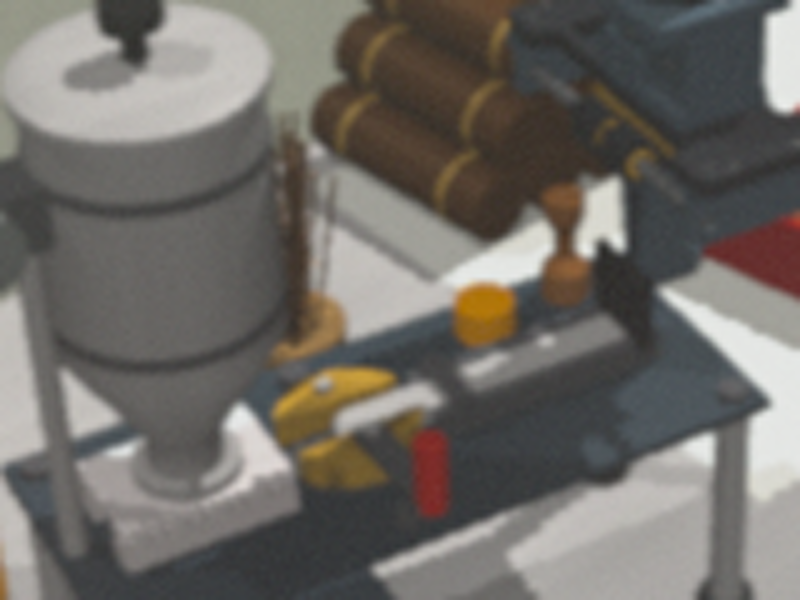

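```bash
python3 - <<'E'
from h import *
z=lambda p:((p-np.array([200,160]))*5).round(0)
for h in (206,): 
  p=F(onz('side',200+563/5,160+188/5,h)); print('tamper',p)
for fx in (-50,-13,0,40,80):
  print(fx,[ (h,z(proj('side',W(fx,-172+30,h)))) for h in (200,230,260)])
E
```

```text
tamper [  51.4783973  -148.81114973  206.        ]
-50 [(200, array([659., 305.])), (230, array([660., 254.])), (260, array([661., 202.]))]
-13 [(200, array([618., 266.])), (230, array([619., 216.])), (260, array([619., 164.]))]
0 [(200, array([605., 253.])), (230, array([605., 202.])), (260, array([605., 151.]))]
40 [(200, array([563., 213.])), (230, array([563., 163.])), (260, array([562., 112.]))]
80 [(200, array([523., 175.])), (230, array([522., 126.])), (260, array([521.,  75.]))]
```

The gripper parts above the tamper are at ~260 mm, against its 206 mm top, so they clear it. I'll continue.

>>> {"fn": "jog_arm", "kwargs": {
  "plan": [0,0,-0.5,0,0,0,-0.5,0,0,0,-0.5,0,0,0,-0.5,0,0,0,-0.5,0,0,0,-0.5,0,0,0,-0.5,0,0,0,-0.5,0,0,0,-0.5,0,0,0,-0.5,0,0,0,-0.5,0,0,0,-0.5,0]
}}

```text
time_s: 17.72
ee_pos: [563.2, -94.8, 175.5]
ee_rot: [72.1, 90.0, -32.0]
force: [-0.4, -4.0, 0.4]
gripper_width: 0.6
```

>>> {"fn": "jog_arm", "kwargs": {
  "plan": [0,0,-0.3,0,0,0,-0.3,0,0,0,-0.3,0,0,0,-0.3,0,0,0,-0.3,0,0,0,-0.3,0,0,0,0,0]
}}

```text
time_s: 18.3
ee_pos: [567.5, -77.0, 175.4]
ee_rot: [-173.5, 90.0, 82.4]
force: [1.7, -2.3, 0.5]
gripper_width: 0.5
```

```bash
python3 look.py 11
```

```text
t 18.3 F [ -0.5 -93.7 175.4] W [567.5 -77.  175.4] force [ 1.7 -2.3  0.5] w 0.5
tool axes in filler (cols x,y,z)
 [[-0.     1.     0.002]
 [ 0.001  0.002 -1.   ]
 [-1.    -0.    -0.001]]
[-0.36552901 -0.18603702 -0.01923585]
83 285.69879518072287 253.7710843373494 stud [-80.40027975  -0.46541844 183.        ] r 80.40162683413203 ang 0.0057887018028809105
```

View pics/side11z.png

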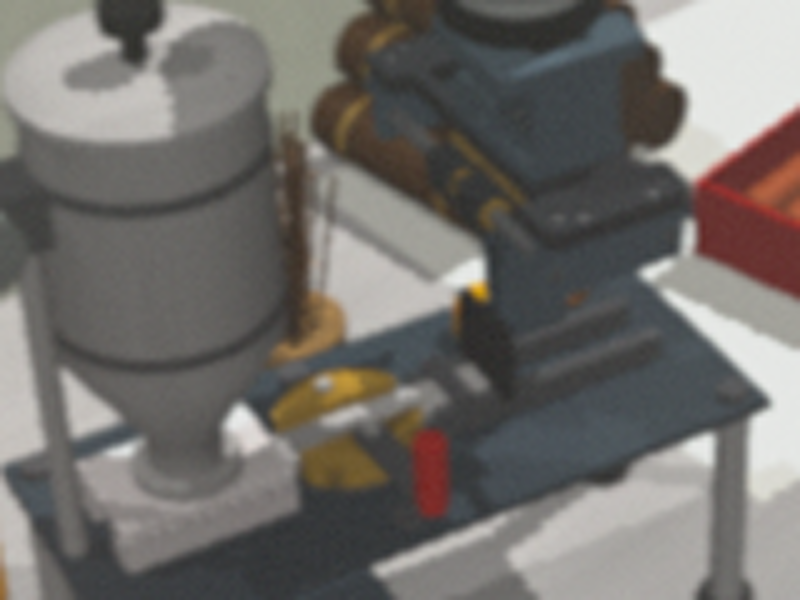

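>>> {"fn": "jog_arm", "kwargs": {
  "plan": [0,0,-0.2,0,0,0,-0.2,0,0,0,-0.2,0,0,0,-0.1,0,0,0,0,0]
}}

```text
time_s: 18.77
ee_pos: [568.7, -70.6, 175.2]
ee_rot: [-94.3, 89.9, 161.6]
force: [-0.4, -2.8, 0.1]
gripper_width: 0.3
```

>>> {"fn": "jog_arm", "kwargs": {
  "plan": [0,0,-0.1,0,0,0,-0.1,0,0,0,0,0]
}}

```text
time_s: 19.02
ee_pos: [569.2, -68.8, 175.2]
ee_rot: [-89.5, 89.9, 166.4]
force: [-0.6, -2.6, 1.5]
gripper_width: 0.5
```

>>> {"fn": "jog_arm", "kwargs": {
  "plan": [0,0,-0.1,0,0,0,-0.1,0,0,0,0,0]
}}

```text
time_s: 19.27
ee_pos: [569.7, -66.8, 175.3]
ee_rot: [-88.7, 89.9, 167.2]
force: [-2.9, -2.6, 0.1]
gripper_width: 0.2
```

```bash
python3 look.py 12
```

```text
t 19.27 F [ -0.9 -83.3 175.3] W [569.7 -66.8 175.3] force [-2.9 -2.6  0.1] w 0.2
tool axes in filler (cols x,y,z)
 [[-0.001  1.     0.002]
 [-0.     0.002 -1.   ]
 [-1.    -0.001  0.   ]]
[-0.51853373  0.30797307  0.00833948]
82 285.7439024390244 253.76829268292684 stud [-80.44436435  -0.55646302 183.        ] r 80.4462889530728 ang 0.006917254510667019
```

View pics/side12z.png

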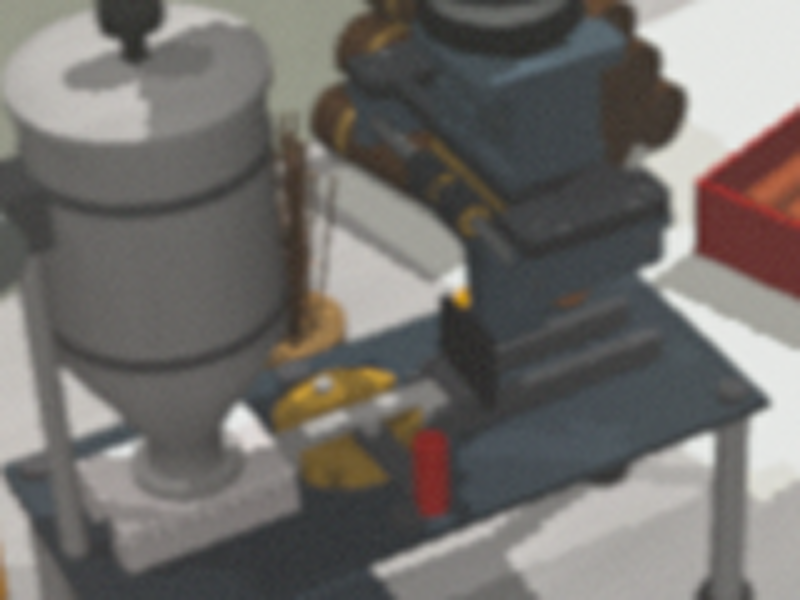

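>>> {"fn": "jog_arm", "kwargs": {
  "plan": [0,0,-0.1,0,0,0,-0.1,0,0,0,0,0]
}}

```text
time_s: 19.57
ee_pos: [569.8, -66.4, 175.3]
ee_rot: [-17.1, 89.8, -121.2]
force: [-3.4, -6.7, 0.0]
gripper_width: 0.6
```

>>> {"fn": "jog_arm", "kwargs": {
  "plan": [0,0,-0.1,0,0,0,-0.1,0,0,0,0,0]
}}

```text
time_s: 19.82
ee_pos: [569.9, -66.3, 175.4]
ee_rot: [-8.1, 89.6, -112.1]
force: [-5.4, -11.4, 1.2]
gripper_width: 0.6
```

>>> {"fn": "jog_arm", "kwargs": {
  "plan": [0,0,-0.15,0,0,0,-0.15,0,0,0,0,0,0,0,0,0]
}}

```text
time_s: 20.15
ee_pos: [569.9, -66.2, 175.5]
ee_rot: [-5.1, 89.3, -109.1]
force: [-6.1, -17.9, 2.0]
gripper_width: 0.3
```

>>> {"fn": "jog_arm", "kwargs": {
  "plan": [0,0,0.4,0,0,0,0.6,0,0,0,1.0,0,0,0,2.0,0,0,0,2.0,0,0,0,2.5,0,0,0,2.5,0,0,0,2.5,0,-1,0,2.5,0,-1,0,2.0,0,-1,0,2.0,0,0,0,0,0]
}}

```text
time_s: 21.15
ee_pos: [523.8, -257.8, 207.7]
ee_rot: [73.6, 89.7, -30.7]
force: [0.2, -0.2, -0.2]
gripper_width: 0.1
```

```bash
python3 look.py 13; python3 - <<'E'
from h import *
im=env.grab_frame('top')[:,:,::-1].copy(); cv2.imwrite("pics/top13.png",im); cv2.imwrite("pics/top13z.png",cv2.resize(im[130:230,205:365],None,fx=5,fy=5,interpolation=cv2.INTER_CUBIC))
E
```

```text
t 21.15 F [   1.5 -279.7  207.7] W [ 523.8 -257.8  207.7] force [ 0.2 -0.2 -0.2] w 0.1
tool axes in filler (cols x,y,z)
 [[ 0.006  1.    -0.002]
 [-0.002 -0.002 -1.   ]
 [-1.     0.006  0.002]]
[-0.04094325 -0.04837693  0.02334574]
82 285.8048780487805 253.96341463414635 stud [-81.10571293  -0.35795487 183.        ] r 81.10650282759549 ang 0.00441340728601324
```

View pics/side13z.png

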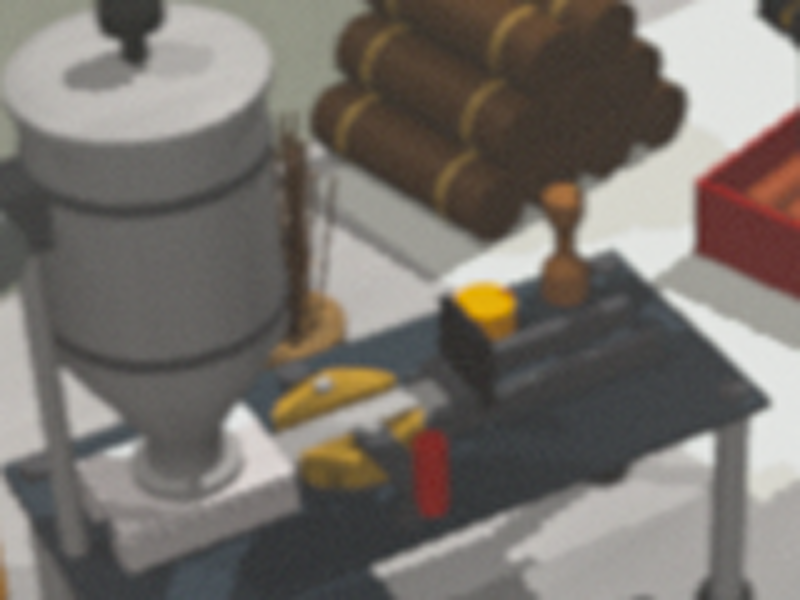

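View pics/top13z.png

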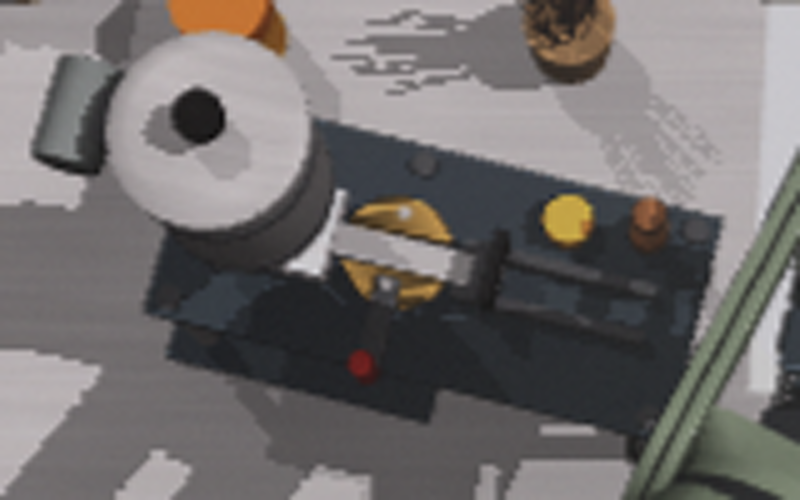

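```bash
python3 - <<'E'
from h import *
z=lambda u,v:(205+(u+.5)/5-.5,130+(v+.5)/5-.5)
a=F(onz('top',*z(500,235),192));b=F(onz('top',*z(482,305),192)); print('plate mid',(a+b)/2)
d=cv2.absdiff(cv2.imread('pics/side0.png'),cv2.imread('pics/side13.png')).max(2)>60
print([ (n,int(d[y0:y1,x0:x1].sum())) for n,x0,y0,x1,y1 in (('cap',288,216,304,232),('tamper',305,195,320,222),('canA',170,245,203,290),('tube',236,284,250,306))])
print(env.job_done())
E
```

```text
plate mid [ -2.0223135  -62.91501666 192.        ]
[('cap', 38), ('tamper', 0), ('canA', 0), ('tube', 0)]
the job is handed in; nothing more can be done
None
```

The gate is shut. The red stud was pushed round until the slot lined up with the bar, then the black plate was pushed until the bar hit its hard stop. The job was handed in at about 21 s with the arm clear of the filler.

- **Disc:** before the bar went in, the slot measured 0.02–0.04 rad from in line in the two views. It is now about 0.004 rad.
- **Bar:** at the stop the force along the bar rose from about 3 N to 18 N with almost no further movement. The pictures show the bar through the disc and the plate up against the strap. The middle of the plate's top measures about 63 mm before the disc's axis, where about 65 mm is expected.
- **Loose things:** the tamper, the paper tube and one canister show no change between the first and last pictures. The cap's check area did change (38 pixels). The push plate now stands in front of part of it, and the top view shows the cap in the same place. I did not compare the second canister, the stick pot and the incense roll by pixel; nothing went near them.
- **What went wrong first:** the closed fingertips turned out to end about 25 mm higher than I had assumed. On the first tries the finger only rubbed the top of the stud, with about 7 N, and dragged it back when withdrawn. After I went lower the push worked normally.

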